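# First cross pair of a vacuum chamber cover

### The job

Begin closing the gasketed cover of the small vacuum drying chamber in cross order: turning clockwise (some 55 to 75 degrees), tighten the wing screw on the square seat plate fully to its stop, then tighten the one diagonally opposite it just as far. Leave the other two wing screws loose as they are, and let go at the end.

Things in the scene. Friction and masses are not known exactly. Their poses are not given: they have to be found in the camera images.
- chamber: Fixed low box 190 mm square: white body, black gasket, aluminium cover with its top 75 mm above the table, round window in the middle with a loose yellow cap on it, brass hose nozzle on its +x side. Origin at the centre of its underside, x and y along its sides. The four wing screws stand at its corners in a square of 140 mm.
- start_grip (a point): FIRST wing screw: on the 44 mm square brass seat plate with two small dowel heads (the other three stand on round 30 mm washers). Dark steel, wings form one upright blade 45 mm long, 9 mm thick, its top 42 mm above the cover. The point lies on the screw's axis in mid-blade, 28 mm above the cover, 103 mm above the table; its x runs along the blade (pinch it across, along y), z up.
- start (a joint): Its angle in rad: grows clockwise seen from above (tightening); 0 backed off, 1.3 the stop (fully tight, blade parallel to the side of the cover that bears the hose nozzle). Starts at 0 to 0.35. Turns with light friction (0.06 N m), stays where left, does not rise or sink.
- opposite_grip (a point): SECOND wing screw: on a round washer, diagonally opposite the first, 198 mm from it. Dark steel, wings form one upright blade 45 mm long, 9 mm thick, its top 42 mm above the cover. The point lies on the screw's axis in mid-blade, 28 mm above the cover, 103 mm above the table; its x runs along the blade (pinch it across, along y), z up.
- opposite (a joint): Its angle in rad: grows clockwise seen from above (tightening); 0 backed off, 1.3 the stop (fully tight, blade parallel to the side of the cover that bears the hose nozzle). Starts at 0 to 0.35. Turns with light friction (0.06 N m), stays where left, does not rise or sink.
- third (a joint): Angle of one of the two screws on the other diagonal (round washers), to be left loose. Same meaning; starts at 0 to 0.35.
- fourth (a joint): Angle of the other of these two, to be left loose. Same meaning; starts at 0 to 0.35.

How it is judged:
On the way, in this order (a step that is already met when the one before it is completed fails the run):
1. the screw on the square seat plate is turned tight while the opposite one is still loose (value of joint start above 1.12 rad and value of joint opposite below 0.5 rad), for 0.2 s.
2. the diagonally opposite screw is turned tight (value of joint each of opposite, start above 1.12 rad), for 0.2 s.
At the end, for the whole second after the job is handed in: The screw on the square seat plate and the one diagonally opposite are both within 10 degrees of their stop (joint above 1.12 of 1.3 rad) and at rest; the other two are still loose (joint below 0.5 rad) (all of step 2 and value of joint each of third, fourth below 0.5 rad and velocity of joint start between -0.1 and 0.1 rad/s and velocity of joint opposite between -0.1 and 0.1 rad/s); the robot touches nothing.
It fails at once if one of the other two screws is turned (beyond 0.5 rad) (value of joint any of third, fourth above 0.5 rad).
It also fails if it takes over 46 s, if anything falls off the work surface, if the arm or the gripper's body presses on something with over 40 N, if the wrist force passes 120 N, or if a joint passes its speed limit or range.

### The arm

A 7-joint arm with a two-finger parallel gripper is mounted at the origin on the work surface. World frame = base frame: x ahead of the robot, y to its left, z up, the work surface at z = 0. Lengths are in m, angles in rad, forces in N, time in s.
With the tool pointing down it reaches from about 0.4 to 0.925 m from the base axis. Payload 5.6 kg.
Tool frame: the origin (TCP) lies at the centre of the arm's flange, where the gripper is bolted on; the fingertips stand 173 mm ahead of it and the grasp point (between the pads) lies manip.grasp_offset ahead of it (manip.grasp_offset is the distance from the TCP to the grasp point, in m); z points along the fingers, y is the line along which they close (so a half turn about z gives the same grasp; the last joint's range is limited). The gripper opens to 85 mm and grips with 20 to 120 N. Pads are 22 mm wide; open, the fingers measure 114 mm over their backs; the gripper's body (76 mm by 85 mm) begins 54 mm behind the grasp point. The pads swing forward as they close: fully open they stand 13 mm farther back than shut.
Start: joints at [-1.318, 0.468, -0.012, 1.603, 0.006, 1.071, -0.056], TCP at [0.19, 0.622, 0.405] pointing down, gripper open.
Joint ranges: [-2.53, 2.53], [-0.31, 2.02], [-1.57, 1.55], [0.28, 2.44], [-1.29, 4.43], [0.15, 1.84], [-2.92, 2.92]. Speed limits (rad/s): [2.57, 2.57, 3.14, 3.14, 3.14, 3.14, 3.14].

### API

Orientations are given as a unit quaternion [x, y, z, w].
In Python, from workcell import get_obs, eyes, manip gives the robot as it stands.
- The arm moves only by the tool drive_tool, never from a script. Its arguments are lists of equal length, an entry for each row: "gripper": the opening, from -1 (shut) to 1 (fully open); "linear": the shift along the tool's x, y, z in m, a list of three; "yaw": the turn about the tool's z in degrees. A call has 1 to 20 rows; each row shifts and turns the commanded pose from where the row before left it, along the tool's axes as they then stand; what a row does not reach is not made up. A row lasts 1/8 s, in which the tool goes at most 62.5 mm and 10.7 degrees, less where a joint would pass 70% of its speed; a pose out of reach is approached as far as the arm can. A call with a gripper value outside its range is refused whole. The fingers move at their own pace and stop on an object; "grip_force" is the grip in N (left out, the last holds). Time passes only in rows, so rows that do not move let the fingers close. It gives the time, the measured TCP pose, the force, the opening and the grip force at its end, in the units of the state.
- get_obs(): the state, without advancing time (a new reading comes with each control period).
- eyes.read_camera(name): name is "scene" or "top"; returns the picture (400x640x3 uint8, blue, green, red); there is no depth.
- eyes.camera_info(name): a dict with "fovy" (degrees; the focal length in pixels is half the picture's height over the tangent of half this angle, whatever the lens; pixels are square), "cx", "cy" (the principal point, pixels), "rvec" (rotation vector, rad) and "tvec" (3), from world to camera coordinates, as OpenCV has them. Camera axes: x right, y down, z forward; pixel columns grow to the right and rows downward; lengths in m; the calibration is good to about 2 mm. A picture is of the moment at which its call begins. camera_info takes no time and is no camera call.
- manip.close_job(): hands the job in; it is judged then, once.
The state is a dict: "time_s": time; "joints": joint angles; "qvel": joint speeds; "effort": joint torques, N m; "eef_pos": TCP position; "orientation": TCP orientation; "contact_force": force on the tool from outside, world axes, zero at the start; "ft_torque": the same for the moment, N m; "opening": finger opening in m; "finger_force": force on a finger pad.
Only numpy, scipy, OpenCV 4.12 (cv2) and the standard library are available. Lean on these libraries where they do the work, as an engineer would, in place of code of your own. Each camera call takes 0.05 s, during which the arm holds its last target. There are 200 camera calls.

## Working session

There is one attempt and no reset: what is moved stays moved. The work goes in short steps, Python scripts to look and compute and a tool call to move; the robot and the scene stay as the last step left them, time stands still between calls to the robot, and variables do not carry over. Pictures are saved under pics/ and viewed, at most 10 in all, crops included, and the job is handed in when it is done.

Besides the shell and the picture viewer there is one more tool, called by a JSON object that holds its "api" and its "payload", one argument or row to a line. drive_tool: Moves the arm, as the interface text tells. Its arguments: {"type":"object","properties":{"gripper":{"type":"array","items":{"type":"number"}},"linear":{"type":"array","items":{"type":"array","items":{"type":"number"}}},"yaw":{"type":"array","items":{"type":"number"}},"grip_force":{"type":"number"}},"required":["gripper","linear","yaw"]}

```bash
mkdir -p pics; python3 - <<'E'
from workcell import get_obs, eyes, manip
import cv2
o=get_obs();print({k:o[k] for k in("time_s","eef_pos","orientation","opening")},manip.grasp_offset)
for n in("top","scene"):
    print(n,eyes.camera_info(n)); cv2.imwrite(f"pics/{n}0.png",eyes.read_camera(n))
E
```

```text
{'time_s': 0.0, 'eef_pos': array([0.1894232 , 0.62151918, 0.40373086]), 'orientation': array([ 1.47373650e-01,  9.89080479e-01, -8.98644490e-04, -7.05471181e-05]), 'opening': 0.08549090927921456} 0.1547
top {'fovy': 44.71799372954206, 'cx': 319.69447918559854, 'cy': 197.87867415212003, 'rvec': array([ 2.22651094, -2.17897712,  0.10122593]), 'tvec': array([0.0156933 , 0.5625554 , 0.91017064])}
scene {'fovy': 53.78305114445172, 'cx': 318.5757908808353, 'cy': 201.24024577457865, 'rvec': array([ 1.84705895,  1.53011654, -0.66881026]), 'tvec': array([-0.16232701, -0.29389419,  1.13910674])}
```

View pics/top0.png

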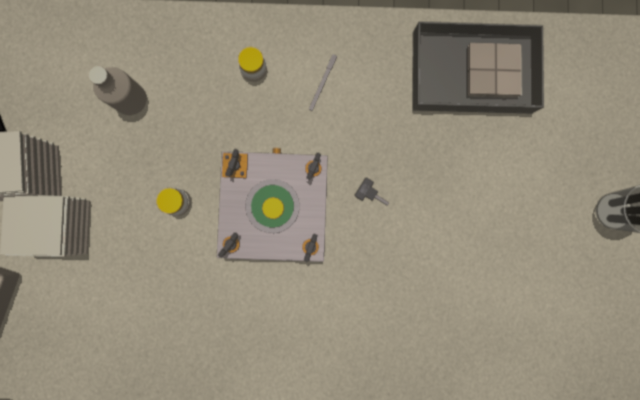

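View pics/scene0.png

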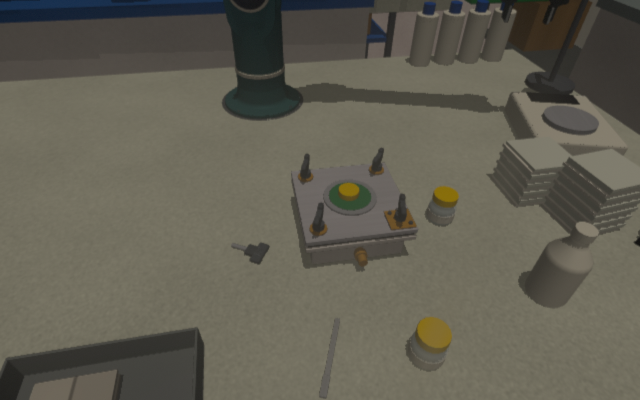

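Top view: square plate at px (235,165), opposite screw at (311,247), nozzle on the upper side (277,151). The scene view agrees: plate at px (400,217), opposite screw at (305,168). Next I measure the cover and blades.

```bash
cat > h.py <<'E'
import numpy as np, cv2
from workcell import get_obs, eyes, manip
def cam(n):
    c=eyes.camera_info(n); f=200/np.tan(np.radians(c["fovy"])/2)
    K=np.array([[f,0,c["cx"]],[0,f,c["cy"]],[0,0,1]]); return K,c["rvec"],c["tvec"]
def ray(n,px,z):
    K,r,t=cam(n);R=cv2.Rodrigues(r)[0];C=-R.T@t
    p=np.c_[np.reshape(px,(-1,2)),np.ones(len(np.reshape(px,(-1,2))))]
    d=p@np.linalg.inv(K).T@R; return C+d*((z-C[2])/d[:,2])[:,None]
def proj(n,P):
    K,r,t=cam(n); return cv2.projectPoints(np.float64(P).reshape(-1,3),r,t,K,None)[0].reshape(-1,2)
E
python3 - <<'E'
from h import *
im=cv2.imread("pics/top0.png");hsv=cv2.cvtColor(im,cv2.COLOR_BGR2HSV)
print(im[220,235],im[255,270],im[280,270],hsv[165,228],hsv[163,233],hsv[206,258])
# cover: fill from Otsu-like difference to table colour (red-green: cover is pinkish)
b,g,r=[im[...,i].astype(int) for i in range(3)]
m=((b-g>2)|(hsv[...,2]<70)|(hsv[...,1]>150)).astype(np.uint8); roi=np.zeros_like(m);roi[140:275,205:340]=1
m=cv2.morphologyEx(m*roi,cv2.MORPH_OPEN,np.ones((5,5)));m=cv2.morphologyEx(m,cv2.MORPH_CLOSE,np.ones((9,9)))
cs=max(cv2.findContours(m,0,2)[0],key=cv2.contourArea)
rect=cv2.minAreaRect(cs);q=cv2.boxPoints(rect);print(q)
Q=ray("top",q,.075);print(Q.round(4),[np.linalg.norm(Q[i]-Q[i-1]).round(4) for i in range(4)])
dark=((hsv[...,2]<75)).astype(np.uint8)
n,l,s,c=cv2.connectedComponentsWithStats(dark[140:275,205:340])
for i in range(1,n):
    if s[i,4]>30:
        ys,xs=np.where(l==i);p=np.c_[xs+205,ys+140].astype(float)
        W=ray("top",p,.103)[:,:2];mu=W.mean(0);w,v=np.linalg.eigh(np.cov(W.T));print(s[i],p.mean(0).round(1),mu.round(4),"ang",np.degrees(np.arctan2(v[1,1],v[0,1])).round(1),np.sqrt(w*12).round(4))
big=cv2.resize(im[140:275,205:340],None,fx=4,fy=4,interpolation=cv2.INTER_CUBIC)
cv2.polylines(big,[np.int32((q-[205,140])*4+2)],True,(0,0,255),1)
d4=cv2.resize(dark[140:275,205:340]*255,None,fx=4,fy=4,interpolation=0)
cv2.drawContours(big,cv2.findContours(d4,0,2)[0],-1,(255,0,0),1)
cv2.imwrite("pics/crop.png",big)
E
```

```text
[145 148 159] [147 150 161] [137 157 165] [ 15 111 115] [15 20 76] [ 61  84 118]
[[263. 198.]
 [282. 198.]
 [282. 217.]
 [263. 217.]]
[[0.5559 0.1305 0.075 ]
 [0.5567 0.0967 0.075 ]
 [0.5228 0.0959 0.075 ]
 [0.5221 0.1296 0.075 ]] [np.float64(0.0339), np.float64(0.0338), np.float64(0.0339), np.float64(0.0337)]
[ 22  11  12  25 120] [233.6 163.9] [0.6122 0.1804] ang 164.4 [0.0116 0.0438]
[104  16  10  23  58] [313.9 167.8] [0.6088 0.0413] ang 158.6 [0.007 0.043]
[15 94 18 22 98] [229.5 245.4] [0.4717 0.1829] ang 142.7 [0.009 0.045]
```

View pics/crop.png

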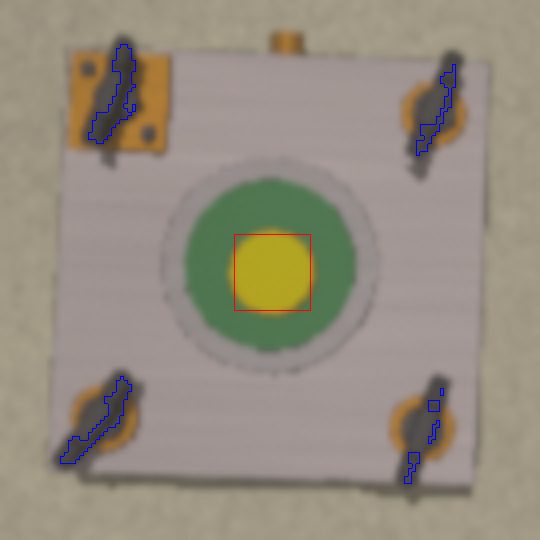

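Crop shows cover corners at about (222,152), (327,155), (323,260), (218,256) px, and the blades as dark strokes whose mask threshold needs raising.

```bash
python3 - <<'E'
from h import *
im=cv2.imread("pics/top0.png");hsv=cv2.cvtColor(im,cv2.COLOR_BGR2HSV)
b,g,r=[im[...,i].astype(int) for i in range(3)]
roi=np.zeros(g.shape,np.uint8);roi[140:275,205:340]=1
m=((g-b<11)&(r>125)).astype(np.uint8)*roi
m=cv2.morphologyEx(m,cv2.MORPH_OPEN,np.ones((3,3)))
cs=np.vstack([c for c in cv2.findContours(m,0,2)[0] if cv2.contourArea(c)>100])
rect=cv2.minAreaRect(cs);q=cv2.boxPoints(rect)
Q=ray("top",q,.075);print(q.round(1).tolist(),Q.round(4).tolist(),[np.linalg.norm(Q[i]-Q[i-1]).round(4) for i in range(4)],"centre",Q.mean(0).round(4))
# washers/plate: orange, enclosing shape
org=((hsv[...,0]>8)&(hsv[...,0]<22)&(hsv[...,1]>120)).astype(np.uint8)*roi
for nm,c in dict(start=(234,165),fr=(314,168),bl=(230,245),opp=(311,247)).items():
    w=np.zeros_like(roi);w[c[1]-14:c[1]+15,c[0]-14:c[0]+15]=1
    p=np.argwhere(org*w)[:,::-1].astype(np.float32)
    (cx,cy),(a,bb),an=cv2.minAreaRect(p); P=ray("top",(cx,cy),.077)[0]
    (ex,ey),er=cv2.minEnclosingCircle(p)
    w[:]=0;w[c[1]-16:c[1]+17,c[0]-16:c[0]+17]=1
    bm=((hsv[...,2]<112)&(g-b<22)&(r<105)).astype(np.uint8)*w
    n,l,s,_=cv2.connectedComponentsWithStats(bm);i=1+s[1:,4].argmax()
    d=np.argwhere(l==i)[:,::-1].astype(float)
    W=ray("top",d,.108)[:,:2];ev,v=np.linalg.eigh(np.cov(W.T))
    print(nm,"base",P.round(4),ray("top",(ex,ey),.077)[0].round(4),(a,bb),"blade",len(d),W.mean(0).round(4),"ang",np.degrees(np.arctan2(v[1,1],v[0,1])).round(1),np.sqrt(ev*12).round(4))
E
```

```text
[[216.39999389648438, 257.20001220703125], [220.3000030517578, 151.10000610351562], [327.5, 155.0], [323.6000061035156, 261.1000061035156]] [[0.4495, 0.2095, 0.075], [0.6382, 0.2091, 0.075], [0.636, 0.017, 0.075], [0.4462, 0.0201, 0.075]] [np.float64(0.1894), np.float64(0.1888), np.float64(0.1921), np.float64(0.1899)] centre [0.5425 0.1139 0.075 ]
start base [0.6137 0.183  0.077 ] [0.6136 0.1828 0.077 ] (23.966827392578125, 23.2835636138916) blade 229 [0.6115 0.1805] ang 166.6 [0.0155 0.0462]
fr base [0.6111 0.0433 0.077 ] [0.6113 0.0429 0.077 ] (14.758047103881836, 11.62755298614502) blade 195 [0.609  0.0422] ang 160.8 [0.013  0.0462]
bl base [0.4741 0.1844 0.077 ] [0.473  0.1852 0.077 ] (14.849241256713867, 12.020814895629883) blade 234 [0.4717 0.1831] ang 145.7 [0.015  0.0463]
opp base [0.4717 0.0449 0.077 ] [0.4713 0.045  0.077 ] (14.566399574279785, 12.445079803466797) blade 195 [0.4688 0.0452] ang 164.0 [0.0128 0.0477]
```

Chamber centre is about (0.5425, 0.114) with yaw about −0.75°. Start axis is (0.6134, 0.1831) and opposite axis (0.4716, 0.0449), 198 mm apart as given. Both blades lie at about 163°, and tool x is already at 163°.

{"api": "drive_tool", "payload": {
  "gripper": [1,1,1,1,1,1,1,1,1,1,1,1,1,1],
  "linear": [
    [-0.0444,-0.0246,0],
    [-0.0444,-0.0246,0],
    [-0.0444,-0.0246,0],
    [-0.0444,-0.0246,0],
    [-0.0444,-0.0246,0],
    [-0.0444,-0.0246,0],
    [-0.0444,-0.0246,0],
    [-0.0444,-0.0246,0],
    [-0.0444,-0.0246,0],
    [-0.0444,-0.0246,0],
    [-0.0444,-0.0246,0],
    [-0.0444,-0.0246,0],
    [0,0,0],
    [0,0,0]
  ],
  "yaw": [0,0,0,0,0,0,0,0,0,0,0,0,0,0],
  "grip_force": 60
}}

```text
time_s: 1.85
eef_pos: [0.6128, 0.1843, 0.404]
orientation: [0.147, 0.989, 0.0, -0.001]
contact_force: [-0.7, 0.7, -0.0]
opening: 0.0854
finger_force: 0.0
```

{"api": "drive_tool", "payload": {
  "gripper": [1,1,1,1,1,1,1,1,-1,-1,-1,-1,-1,-1,-1,-1],
  "linear": [
    [-0.001,-0.001,0.025],
    [0,0,0.025],
    [0,0,0.025],
    [0,0,0.025],
    [0,0,0.025],
    [0,0,0.02],
    [0,0,0],
    [0,0,0],
    [0,0,0],
    [0,0,0],
    [0,0,0],
    [0,0,0],
    [0,0,0],
    [0,0,0],
    [0,0,0],
    [0,0,0]
  ],
  "yaw": [0,0,0,0,0,0,0,0,0,0,0,0,0,0,0,0],
  "grip_force": 40
}}

```text
time_s: 3.85
eef_pos: [0.6139, 0.1832, 0.2602]
orientation: [0.147, 0.989, 0.0, 0.0]
contact_force: [-0.5, 2.5, 6.1]
opening: 0.0167
finger_force: 39.3
```

```bash
python3 - <<'E'
from h import *
o=get_obs();print(o["joints"].round(3),o["ft_torque"])
a=eyes.read_camera("scene")[110:280,250:470];cv2.imwrite("pics/s1.png",cv2.resize(a,None,fx=3,fy=3))
E
```

```text
[-0.463  0.62   0.165  1.736 -0.135  0.796  1.042] [ 0.38908435  0.15863454 -0.0183153 ]
```

View pics/s1.png

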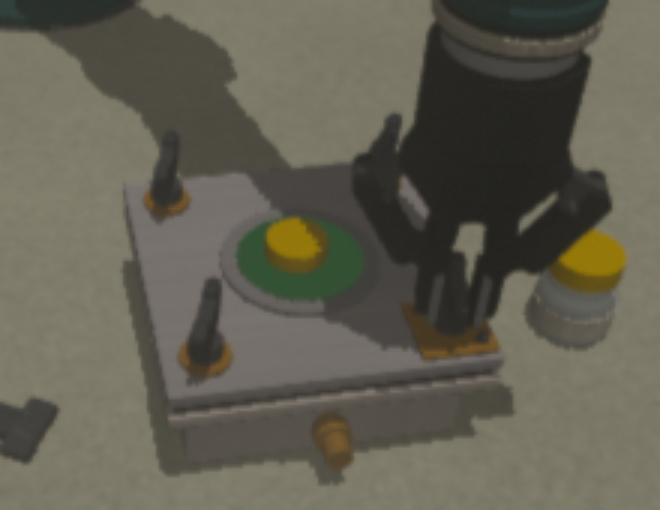

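The gripper straddles the seat-plate blade (crop px about (455,300)) and nothing else is touched. I turn it clockwise.

{"api": "drive_tool", "payload": {
  "gripper": [-1,-1,-1,-1,-1,-1,-1,-1,-1,-1,-1,-1,-1,-1],
  "linear": [
    [0,0,0],
    [0,0,0],
    [0,0,0],
    [0,0,0],
    [0,0,0],
    [0,0,0],
    [0,0,0],
    [0,0,0],
    [0,0,0],
    [0,0,0],
    [0,0,0],
    [0,0,0],
    [0,0,0],
    [0,0,0]
  ],
  "yaw": [6,6,6,6,6,6,6,6,6,6,6,6,0,0]
}}

```text
time_s: 5.65
eef_pos: [0.6136, 0.1828, 0.2601]
orientation: [0.701, 0.714, -0.0, -0.0]
contact_force: [-2.1, 1.1, 7.0]
opening: 0.0168
finger_force: 39.5
```

```bash
python3 - <<'E'
from h import *
o=get_obs();print(o["joints"].round(3),o["ft_torque"],o["contact_force"],2*np.degrees(np.arctan2(o["orientation"][1],o["orientation"][0])))
a=eyes.read_camera("scene")[110:280,250:470];b=eyes.read_camera("top")[130:280,200:345]
cv2.imwrite("pics/s2.png",np.hstack([cv2.resize(a,(440,340)),cv2.resize(b,(352,340))]))
E
```

```text
[-0.688  0.658  0.482  1.752 -0.395  0.829 -0.002] [ 0.20793282  0.45082258 -0.02856812] [-2.14064796  1.06401159  6.96040808] 91.05070997658845
```

View pics/s2.png

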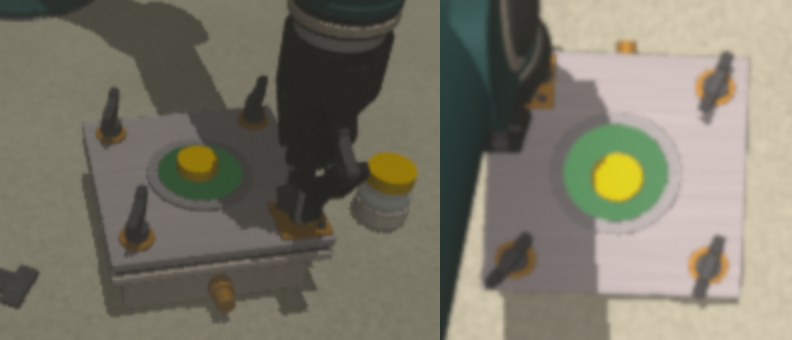

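The hand turned 72° to 91°, held firmly. I release, lift and move over the opposite screw with the yaw turned back.

{"api": "drive_tool", "payload": {
  "gripper": [1,1,1,1,1,1,1,1,1,1],
  "linear": [
    [0,0,0],
    [0,0,0],
    [0,0,0],
    [0,0,0],
    [0,0,0],
    [0,0,-0.03],
    [0,0,-0.04],
    [0,0,-0.04],
    [0,0,0],
    [0,0,0]
  ],
  "yaw": [0,0,0,0,0,0,0,0,0,0]
}}

```text
time_s: 7.0
eef_pos: [0.6134, 0.1829, 0.3693]
orientation: [0.701, 0.714, -0.0, -0.0]
contact_force: [-0.8, -0.6, 1.1]
opening: 0.0852
finger_force: 0.0
```

{"api": "drive_tool", "payload": {
  "gripper": [1,1,1,1,1,1,1,1,1,1,1,1,1,1,1,1],
  "linear": [
    [-0.0271,-0.0289,0],
    [-0.0271,-0.0289,0],
    [-0.0271,-0.0289,0],
    [-0.0271,-0.0289,0],
    [-0.0271,-0.0289,0],
    [0,0,0],
    [0,0,0],
    [0,0,0],
    [0,0,0],
    [0,0,0],
    [0,0,0],
    [0,0,0],
    [0,0,0],
    [0,0,0],
    [0,0,0],
    [0,0,0]
  ],
  "yaw": [0,0,0,0,0,-8,-8,-8,-8,-8,-8,-8,-8,-8,0,0]
}}

```text
time_s: 9.0
eef_pos: [0.4715, 0.0446, 0.3691]
orientation: [0.149, 0.989, -0.0, -0.001]
contact_force: [-1.1, -0.4, 0.3]
opening: 0.0854
finger_force: 0.0
```

```bash
python3 - <<'E'
from h import *
o=get_obs();print(o["joints"].round(3),o["eef_pos"],o["contact_force"],2*np.degrees(np.arctan2(o["orientation"][1],o["orientation"][0])))
a=eyes.read_camera("scene")[110:280,250:470];b=eyes.read_camera("top")[130:280,200:345]
cv2.imwrite("pics/s3.png",np.hstack([cv2.resize(a,(440,340)),cv2.resize(b,(352,340))]))
E
```

```text
[-0.532  0.218  0.418  2.079 -0.115  0.868  1.225] [0.47153879 0.04462985 0.36908197] [-1.08526301 -0.42920808  0.2924621 ] 162.91559809040473
```

View pics/s3.png

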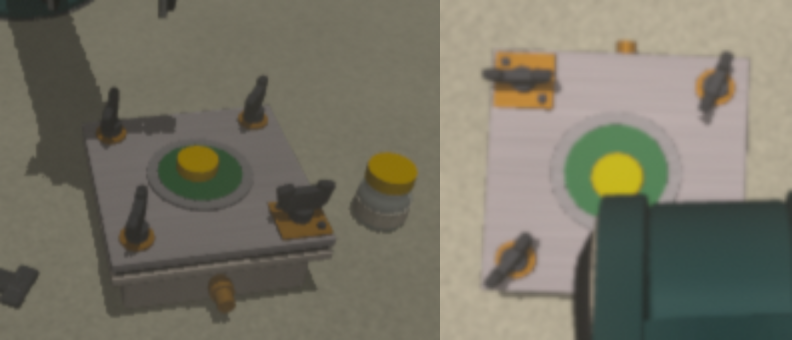

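The first blade (combined px (520,77)) now lies parallel to the nozzle side and the others are unchanged. I do the second screw the same way.

{"api": "drive_tool", "payload": {
  "gripper": [1,1,1,1,1,1,1,-1,-1,-1,-1,-1,-1,-1,-1],
  "linear": [
    [0,0,0.025],
    [0,0,0.025],
    [0,0,0.025],
    [0,0,0.02],
    [0,0,0.014],
    [0,0,0],
    [0,0,0],
    [0,0,0],
    [0,0,0],
    [0,0,0],
    [0,0,0],
    [0,0,0],
    [0,0,0],
    [0,0,0],
    [0,0,0]
  ],
  "yaw": [0,0,0,0,0,0,0,0,0,0,0,0,0,0,0],
  "grip_force": 40
}}

```text
time_s: 10.98
eef_pos: [0.472, 0.0452, 0.2611]
orientation: [0.147, 0.989, 0.001, 0.0]
contact_force: [-0.7, 4.0, 5.2]
opening: 0.0166
finger_force: 39.1
```

{"api": "drive_tool", "payload": {
  "gripper": [-1,-1,-1,-1,-1,-1,-1,-1,-1,-1,-1,-1,-1,-1],
  "linear": [
    [0,0,0],
    [0,0,0],
    [0,0,0],
    [0,0,0],
    [0,0,0],
    [0,0,0],
    [0,0,0],
    [0,0,0],
    [0,0,0],
    [0,0,0],
    [0,0,0],
    [0,0,0],
    [0,0,0],
    [0,0,0]
  ],
  "yaw": [6,6,6,6,6,6,6,6,6,6,6,6,0,0]
}}

```text
time_s: 12.72
eef_pos: [0.4715, 0.0447, 0.261]
orientation: [0.701, 0.714, -0.0, -0.001]
contact_force: [-2.2, 1.4, 8.8]
opening: 0.0163
finger_force: 39.6
```

{"api": "drive_tool", "payload": {
  "gripper": [1,1,1,1,1,1,1,1,1,1,1,1,1,1,1,1],
  "linear": [
    [0,0,0],
    [0,0,0],
    [0,0,0],
    [0,0,0],
    [0,0,0],
    [0,0,-0.03],
    [0,0,-0.04],
    [0,0,-0.04],
    [0,0,-0.03],
    [-0.04,0,0],
    [-0.04,0,0],
    [-0.04,0,0],
    [-0.04,0,0],
    [-0.04,0,0],
    [0,0,0],
    [0,0,0]
  ],
  "yaw": [0,0,0,0,0,0,0,0,0,0,0,0,0,0,0,0]
}}

```text
time_s: 14.72
eef_pos: [0.4754, -0.1548, 0.4005]
orientation: [0.701, 0.714, 0.0, -0.0]
contact_force: [-0.4, 0.3, -0.2]
opening: 0.0851
finger_force: 0.0
```

```bash
python3 - <<'E'
from h import *
a=eyes.read_camera("scene")[110:280,250:470];b=eyes.read_camera("top")[130:280,200:345]
cv2.imwrite("pics/s4.png",np.hstack([cv2.resize(a,(440,340)),cv2.resize(b,(352,340))]))
E
```

```text
(no output)
```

View pics/s4.png

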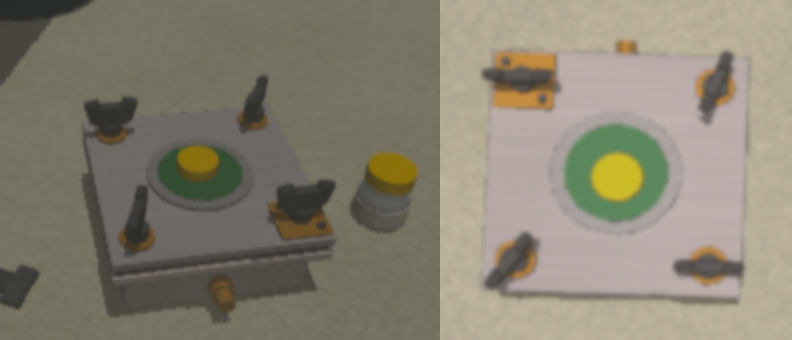

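Both blades (combined px (520,77) and (708,267)) are parallel to the nozzle side. The other two are unchanged and the arm is clear, so I hand in.

```bash
python3 -c "
from workcell import manip
print(manip.close_job())"
```

```text
the job is handed in; nothing more can be done
None
```

I turned the seat-plate screw and then its diagonal opposite 72° clockwise until both blades lay parallel to the nozzle side; the other two stayed loose, the arm was clear of everything, and I handed the job in at about 15 s (no verdict was returned).

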